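# Plug the pressure gauge into the air coupler

## Task

Connect the round-dial pressure gauge to the air manifold: pull the quick coupler's steel sleeve straight back (down) until it snaps and stays back, then take the gauge from the rack and press its plug straight down into the coupler, gently, until it is fully home and the sleeve springs forward (up) again by itself. Feel for the seat rather than forcing it: pressing harder than about 30 N ruins the valve. Leave the gauge standing upright and locked in the coupler, let go of it, and leave everything else on the bench where it is.

Things in the scene. Friction and masses are not known exactly. Their poses are not given: they have to be found in the camera images.
- manifold: Air manifold fixed to the bench: aluminium bar 50 x 200 mm (long way along its y), top 50 mm above the bench, on a base plate 90 x 220 x 12 mm. Origin on the bench right below the upright coupler in its middle; z up. 75 mm towards -y stands a capped brass outlet (28 mm across, top at 70 mm), 75 mm towards +y a low black regulator knob (40 mm across, top at 84 mm).
- port (a point): Nominal centre of the coupler's mouth, fixed on the manifold 120 mm above the bench. The coupler is a brass tube 25 mm across, open on top: bore 16 mm, flared to about 20 mm. It stands up to 9 mm higher or lower than nominal (rigid in height: find it by feel or camera) and 2 mm aside; it stays upright but floats sideways 3.5 mm each way (1.5 N moves it, it stays where pushed).
- flange (a point): Nominal centre of the sleeve's flange (upper face) with the sleeve forward, 38 mm below port, with the same unknown offset. The grooved steel sleeve around the coupler is 34 mm across and 32 mm high above the flange (its top 6 mm below the mouth); the flange is 44 mm across, 6 mm thick. Grip the sleeve above the flange, or push down on the flange; it moves straight down.
- sleeve (a joint): Travel of the sleeve in m: 0 = forward (up), 0.009 = fully back (down). About 4 N starts it; past 2 mm it snaps fully back and stays there unheld. Forward, locking dogs stop a plug's nose 7 mm below the mouth; back, they let it pass. It springs forward by itself once a plug has pressed the valve about 7 mm in.
- valve (a joint): Travel of the valve pin in the bore in m: 0 = shut, 0.008 = fully in, at a rigid stop. Its face is 14 mm below the mouth when shut. With the sleeve back about 16 N starts it down, 14 to 16 N all the way; past about 7 mm the sleeve springs forward and locks the plug. Let go, the spring lifts the locked plug back 2 mm onto the dogs: valve 0.006, nose 20 mm below the mouth, hexagon 5 mm above it.
- gauge: Pressure gauge, about 0.18 kg, 97 mm tall, upright in the rack. Origin at its plug's tip (lower end), z up, x along the dial's axis (white face to +x). From the tip up: plug 14 mm across (nose 10 mm wide at the tip, chamfer 2.5 mm high; neck 7 mm across from 8 to 17 mm) to 25 mm; steel hexagon 26 mm across to 38 mm; 12 mm stem; then the round dial case.
- gauge_dial (a point): Centre of the gauge's dial case, 70 mm above the plug's tip: a dark drum 54 mm across and 28 mm thick. Grip it across its two flat faces (14 mm either way along the gauge's x). In the rack it is 90 mm above the bench.
- rack: Plywood block fixed to the bench, 70 x 240 x 45 mm (long way along its y), origin on the bench under its middle, with three holes 75 mm apart along y; each holds one fitting, in any order, hexagon resting on the rack's top (plug tip 20 mm above the bench). The gauge must be lifted at least 26 mm to leave its hole.
- nozzle: Tapered aluminium blow nozzle standing in the rack on the same kind of plug, 96 mm long, 26 mm across at the hexagon. Not needed: leave it (within 20 mm).
- blank_cap: Black mushroom-shaped blanking cap standing in the rack on the same kind of plug, 52 mm long, 32 mm across. Not needed: leave it (within 20 mm).
- tape: Bystander: roll of tape lying flat, 90 mm across, 24 mm high.
- spray: Bystander: spray can, 54 mm across, 150 mm tall.
- needles: Bystander: small glass jar with steel lid, 48 mm across, 60 mm tall.
- driver: Bystander: screwdriver lying on the bench.
- spanner: Bystander: spanner lying on the bench.
Things that resemble listed ones, but are neither listed nor needed, are in the scene too. Of the things like the gauge, leave any that is red or yellow; of the rest the smaller one is meant.

How it is judged (in metres and radians):
On the way:
1. the sleeve has been pulled fully back while the valve is still shut and the gauge is not yet in the coupler (value of joint sleeve above 0.0075 m and value of joint valve below 0.002 m and distance between gauge and port above 0.05 m), for 0.2 s.
At the end, for the whole second after the job is handed in: The sleeve is forward (within 1.5 mm), the valve is pressed in more than 4.5 mm, the gauge stands at rest in the coupler (plug tip within 8 mm of the port axis and more than 9 mm below the nominal mouth, less than 0.12 rad from upright) (value of joint sleeve below 0.0015 m and value of joint valve above 0.0045 m and horizontal distance between gauge and port below 0.008 m and z of gauge in the frame of port below -0.009 m and angle between gauge's own z axis and vertical below 0.12 rad and linear speed of gauge below 0.02 m/s and angular speed of gauge below 0.2 rad/s); the robot touches nothing.
It fails at once if the gauge is pressed against the coupler or manifold with more than 30 N (contact force between gauge and manifold above 30 N).
It fails at once if the nozzle, the blanking cap (20 mm) or another loose thing on the bench (30 mm) is moved (distance of any of nozzle, blank_cap from where it was at the start of the episode above 0.02 m or distance of any of tape, spray, needles, driver, spanner from where it was at the start of the episode above 0.03 m).
It also fails if it takes over 61 s, if anything falls off the work surface, if the arm or the gripper's body presses on something with over 40 N, if the wrist force passes 120 N, or if a joint passes its speed limit or range.

## Robot

A 6-joint arm with a two-finger parallel gripper is mounted at the origin on the work surface. World frame = base frame: x ahead of the robot, y to its left, z up, the work surface at z = 0. Lengths are in mm, angles in rad, forces in N, time in s.
With the tool pointing down it reaches from about 300 to 1000 mm from the base axis. Payload 5.1 kg.
Tool frame: the origin (TCP) lies on the centre line of the jaws, within the pads' length; the fingertips stand 17 mm ahead of it and the grasp point (between the pads) lies 2 mm behind it (env.tcp_to_tips is the distance from the TCP to the fingertips, in mm); z points along the fingers, y is the line along which they close (so a half turn about z gives the same grasp; the last joint's range is limited). The gripper opens to 95 mm and grips with 3 to 60 N. Pads are 20 mm wide; open, the fingers measure 119 mm over their backs; the gripper's body (75 mm by 180 mm) begins 59 mm behind the grasp point.
Start: joints at [-1.282, 0.124, 1.65, -0, 1.367, -0.083], TCP at [236.108, -605.589, 231.656] pointing down, gripper open.
Joint ranges: [-2.61, 2.61], [-1.02, 2.33], [0.03, 2.71], [-1.35, 4.49], [0.32, 2.68], [-2.91, 2.91]. Speed limits (rad/s): [2.57, 2.57, 3.14, 3.14, 3.14, 3.14].

## Interface

Orientations are given as a unit quaternion [w, x, y, z].
In Python, from workcell import env, capture, get_calibration gives the robot as it stands.
- The arm moves only by the shell command python3 -m handwheel 'ROWS'. ROWS is JSON, a list of rows, each a list of 3 entries, a list of its own where there are three numbers: the opening, from 0 (shut) to 1 (fully open), then the shift along the tool's x, y, z in m, then the turn about the tool's z in rad. In form: [[jaw, [x, y, z], spin], ...]. A call has 1 to 8 rows; each row shifts and turns the commanded pose from where the row before left it, along the tool's axes as they then stand; what a row does not reach is not made up. A row lasts 1/10 s, in which the tool goes at most 50 mm and 8.59 degrees, less where a joint would pass 70% of its speed; a pose out of reach is approached as far as the arm can. A call with a gripper value outside its range is refused whole. The fingers move at their own pace and stop on an object; the grip force is fixed at half the most. Time passes only in rows, so rows that do not move let the fingers close. It gives the time, the measured TCP pose, the force, the opening and the grip force at its end, in the units of the state.
- env.get_state(): the state, without advancing time (a new reading comes with each control period).
- capture(name): name is "scene" or "side" or "wrist"; returns the picture (384x512x3 uint8, blue, green, red); there is no depth.
- get_calibration(name): a dict with "mtx" (3x3 intrinsics, pixels), "world_to_cam" (4x4, takes a point from world to camera coordinates). Camera axes: x right, y up, looking along -z (the intrinsics and any distortion apply to the point x, -y, -z); pixel columns grow to the right and rows downward; lengths in mm; the calibration is good to about 2 mm. The wrist camera is an equidistant fisheye: a pixel r from the principal point sees the ray r / f radians off the axis. A picture is of the moment at which its call begins: read the wrist's pose just before it. get_calibration takes no time and is no camera call; for the wrist camera it gives the pose at the moment of the call.
- env.hand_in(): hands the job in; it is judged then, once.
The state is a dict: "time_s": time; "joint_pos": joint angles; "qd": joint speeds; "effort": joint torques, N m; "position": TCP position; "orientation": TCP orientation; "force": force on the tool from outside, world axes, zero at the start; "moment": the same for the moment, N m; "finger_gap": finger opening in mm; "gripper_force": force on a finger pad.
Only numpy, scipy, OpenCV 4.12 (cv2) and the standard library are available. Lean on these libraries where they do the work, as an engineer would, in place of code of your own. Each camera call takes 0.05 s, during which the arm holds its last target. There are 200 camera calls.

## Working session

There is one attempt and no reset: what is moved stays moved. The work goes in short steps, Python scripts to look and compute and a shell command to move; the robot and the scene stay as the last step left them, time stands still between calls to the robot, and variables do not carry over. Pictures are saved under pics/ and viewed, at most 10 in all, crops included, and the job is handed in when it is done.

```bash
ls; mkdir -p pics
python3 - <<'E'
from workcell import env,capture,get_calibration
import cv2,numpy as np
print(env.get_state())
for n in("scene","side","wrist"):
    im=capture(n);cv2.imwrite(f"pics/{n}0.png",im)
    c=get_calibration(n);print(n,{k:(np.round(v,3).tolist() if hasattr(v,'__len__') and not isinstance(v,str) else v) for k,v in c.items()})
a=cv2.imread("pics/scene0.png");b=cv2.imread("pics/side0.png")
E
```

```text
pics
{'time_s': 0.0, 'joint_pos': array([-1.28160384e+00,  1.24521942e-01,  1.65167239e+00,  3.66812846e-06,
        1.36751493e+00, -8.26414239e-02]), 'qd': array([-0.00057505,  0.00064075,  0.00039693,  0.00053089,  0.00060916,
        0.00027667]), 'effort': array([-2.81997956e-03, -4.17602062e+01, -3.59940934e+01,  7.71658821e-02,
        4.91612451e-02, -1.56420829e-04]), 'position': array([ 235.93422877, -605.01069414,  230.37708153]), 'orientation': array([-1.05285006e-03,  9.82766685e-01,  1.84847298e-01, -1.07316360e-04]), 'force': array([-0.28403038,  0.17795672,  0.12134267]), 'moment': array([-0.00364498, -0.03485696,  0.00648909]), 'gripper_force': 0.0, 'finger_gap': 95.21252086112689}
scene {'mtx': [[357.325, 0.0, 259.943], [0.0, 357.325, 193.636], [0.0, 0.0, 1.0]], 'world_to_cam': [[0.721, 0.693, 0.006, -396.434], [-0.555, 0.572, 0.604, 223.963], [0.415, -0.439, 0.797, -1262.201], [0.0, 0.0, 0.0, 1.0]]}
side {'mtx': [[396.621, 0.0, 256.311], [0.0, 396.621, 188.3], [0.0, 0.0, 1.0]], 'world_to_cam': [[-0.995, -0.102, 0.018, 534.899], [0.074, -0.574, 0.815, -122.718], [-0.073, 0.812, 0.579, -1126.876], [0.0, 0.0, 0.0, 1.0]]}
wrist {'mtx': [[297.319, 0.0, 255.673], [0.0, 297.319, 191.506], [0.0, 0.0, 1.0]], 'world_to_cam': [[0.364, -0.932, -0.001, -649.862], [0.897, 0.351, -0.268, 30.092], [0.25, 0.096, 0.963, -390.908], [0.0, 0.0, 0.0, 1.0]]}
```

View pics/scene0.png

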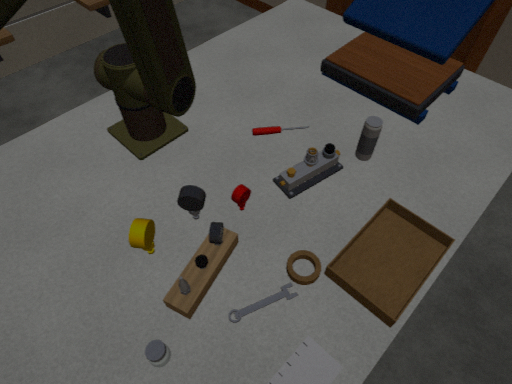

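View pics/side0.png

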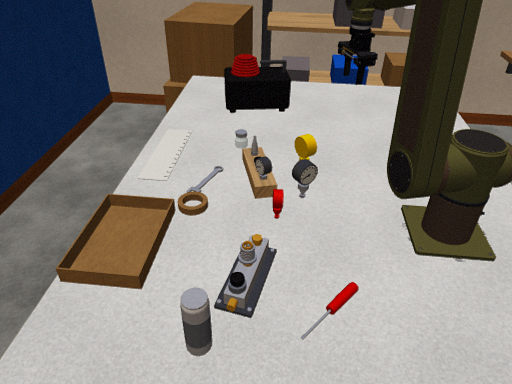

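The rack gauge shows at scene (216,232) and side (262,166). The lookalikes are the big black gauge at (191,200), the red one at (241,196) and the yellow one at (142,236). Red and yellow are out. Of the two dark ones, the smaller is the one in the rack. I'll confirm this in an enlarged crop.

Run:
```python
import cv2,numpy as np
a=cv2.imread("pics/scene0.png");b=cv2.imread("pics/side0.png")
f=lambda i,x,y,w,h:cv2.resize(i[y:y+h,x:x+w],(400,300),interpolation=cv2.INTER_CUBIC)
cv2.imwrite("pics/crop1.png",np.vstack([np.hstack([f(a,160,180,100,75),f(a,260,130,100,75)]),np.hstack([f(b,230,130,100,75),f(b,200,230,100,75)])]))
```

```text
(no output)
```

View pics/crop1.png

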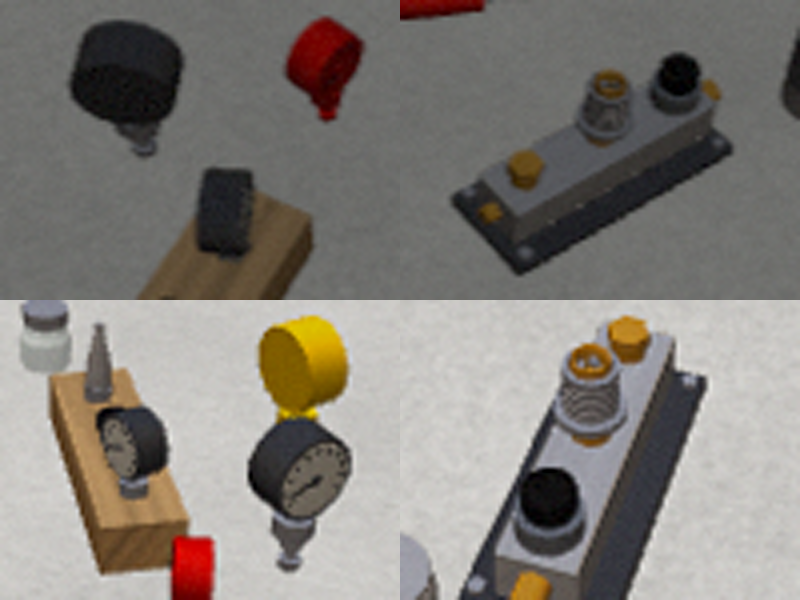

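```bash
cat > h.py <<'E'
import numpy as np,cv2
from workcell import env,capture,get_calibration
def ray(n,u,v,c=None):
    c=c or get_calibration(n);K=c["mtx"];T=np.array(c["world_to_cam"])
    x=(u-K[0][2])/K[0][0];y=(v-K[1][2])/K[1][1]
    if n=="wrist":
        r=np.hypot(x,y);s=np.sinc(r/np.pi);d=np.array([x*s,-y*s,-np.cos(r)])
    else: d=np.array([x,-y,-1.])
    R=T[:3,:3];o=-R.T@T[:3,3];d=R.T@d
    return o,d/np.linalg.norm(d)
def plane(n,u,v,z,c=None):
    o,d=ray(n,u,v,c);return o+d*(z-o[2])/d[2]
def tri(*rs):
    A=sum(np.eye(3)-np.outer(d,d) for o,d in rs);b=sum((np.eye(3)-np.outer(d,d))@o for o,d in rs)
    p=np.linalg.solve(A,b);return p,[np.linalg.norm(np.cross(p-o,d)) for o,d in rs]
E
python3 - <<'E'
from h import *
np.set_printoptions(precision=1,suppress=True)
print("mouth",tri(ray("scene",313,150.5),ray("side",247.5,245.5)))
print("dial",tri(ray("scene",216.2,232.5),ray("side",263,165.8)))
for p in [(280,175),(290,183.7),(338,156.2)]: print("bar",plane("scene",*p,50))
for p in [(225.5,228),(238,234.5),(190,315),(166,303)]: print("rack",plane("scene",*p,45))
for p in [(242.5,149),(262,149)]: print("rack s",plane("side",*p,45))
for p in [(255,187),(276.5,181.5)]: print("rack s",plane("side",*p,45))
for p in [(324,197),(339,184),(331,130),(373,119),(241,130),(275,215)]: print("obj s",p,plane("side",*p,0))
print("decoy", plane("scene",196,217,0),"red",plane("scene",241,208,0), "jar",plane("scene",157,352,55))
E
```

```text
mouth (array([536.5, 238.4, 108.8]), [np.float64(0.9013573541315834), np.float64(0.9013573541317759)])
dial (array([ 532.3, -141.8,   88.4]), [np.float64(0.8026993191245988), np.float64(0.8026993191244947)])
bar [499.8 138.9  50. ]
bar [543.5 134.5  50. ]
bar [579.  323.7  50. ]
rack [ 516.7 -100.3   45. ]
rack [555.7 -90.9  45. ]
rack [ 630.7 -317.2   45. ]
rack [ 568.1 -338.4   45. ]
rack s [ 619.5 -311.5   45. ]
rack s [ 551.2 -320.7   45. ]
rack s [551.4 -85.9  45. ]
rack s [ 488. -124.   45.]
obj s (324, 197) [ 335.7 -122.8    0. ]
obj s (339, 184) [ 283.6 -202.     0. ]
obj s (331, 130) [ 290.  -593.5    0. ]
obj s (373, 119) [ 102.4 -724.6    0. ]
obj s (241, 130) [ 656.1 -542.8    0. ]
obj s (275, 215) [483.6 -14.    0. ]
decoy [ 404.7 -118.     0. ] red [476.   -4.2   0. ] jar [ 645.1 -418.1   55. ]
```

The crop confirms the target: the small dark gauge in the rack, at the end hole nearest the manifold. The coupler mouth is near (536, 238, ~110). I'm moving over the gauge first for a wrist view.

```bash
python3 -m handwheel '[[1,[0.037,-0.027,0],0],[1,[0.037,-0.027,0],0],[1,[0.037,-0.027,0],0],[1,[0.037,-0.027,0],0],[1,[0.037,-0.027,0],0],[1,[0.037,-0.027,0],0],[1,[0.037,-0.027,0],0],[1,[0.037,-0.027,0],0]]' && python3 -m handwheel '[[1,[0.037,-0.027,0],0],[1,[0.037,-0.027,0],0],[1,[0.037,-0.027,0],0],[1,[0.037,-0.027,0],0],[1,[0,0,0],0],[1,[0,0,0],0]]'
python3 - <<'E'
from h import *
s=env.get_state();print(s["position"],s["orientation"])
np.save("c1.npy",get_calibration("wrist"),allow_pickle=True);cv2.imwrite("pics/w1.png",capture("wrist"))
E
```

```text
time_s: 0.95
position: [433.9, -295.0, 231.4]
orientation: [-0.0, 0.983, 0.185, -0.0]
force: [0.2, -0.7, -0.1]
finger_gap: 95.0
gripper_force: 0.0
time_s: 1.55
position: [532.1, -141.7, 231.2]
orientation: [-0.0, 0.983, 0.186, -0.001]
force: [-0.9, -0.3, -0.3]
finger_gap: 95.1
gripper_force: 0.0
[ 532.06080903 -141.67060158  231.19025934] [-1.38557505e-05  9.82553150e-01  1.85981205e-01 -5.45614288e-04]
```

View pics/w1.png

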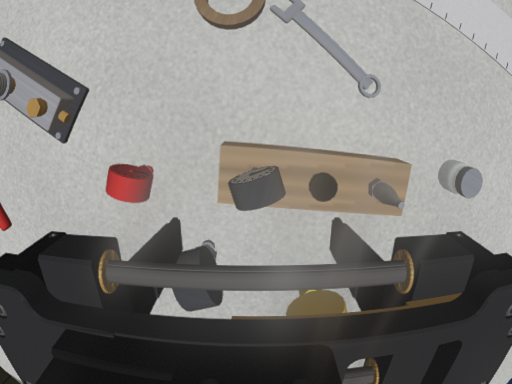

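The wrist view shows the gauge at about (257,187) in the rack, next to the blank cap at (323,187) and the nozzle at (385,192). The big dark decoy lies at (200,275). Next I'll get the gauge yaw from its dark mask.

Run:
```python
from h import *
np.set_printoptions(precision=1,suppress=True)
c=np.load("c1.npy",allow_pickle=True).item()
im=cv2.imread("pics/w1.png");sub=im[155:220,222:300].astype(int)
m=((sub.max(2)<90)&(sub.max(2)-sub.min(2)<18)).astype(np.uint8)
m=cv2.morphologyEx(m,cv2.MORPH_CLOSE,np.ones((5,5)))
n,l,st,ce=cv2.connectedComponentsWithStats(m);k=1+st[1:,4].argmax();print(st[k],ce[k])
cn=max(cv2.findContours((l==k).astype(np.uint8),0,1)[0],key=len)[:,0]+[222,155]
for z in(90,105,117):
    P=np.array([plane("wrist",u,v,z,c)[:2] for u,v in cn],np.float32);print(z,cv2.minAreaRect(P))
v=im.copy();cv2.drawContours(v,[cn[:,None].astype(np.int32)],-1,(0,255,0),1)
v=v[145:225,215:305];big=cv2.resize(im[145:225,215:305],(400,355),interpolation=cv2.INTER_CUBIC)
cv2.imwrite("pics/w1c.png",np.hstack([cv2.resize(v,(400,355)),big]))
print([plane("wrist",*p,45,c)[:2] for p in [(223,143),(409,163),(403,214),(219,203)]])
```

```text
[   7   12   53   43 1406] [32.4 33.7]
90 ((529.364501953125, -144.61636352539062), (38.00880813598633, 52.61566162109375), 37.94481658935547)
105 ((533.1337280273438, -143.07481384277344), (36.07084655761719, 49.93296813964844), 37.944766998291016)
117 ((536.149169921875, -141.841552734375), (34.52043914794922, 47.78676986694336), 37.94484329223633)
[array([555. , -93.1]), array([ 621.1, -316.5]), array([ 557.6, -342.2]), array([ 485.4, -113.2])]
```

View pics/w1c.png

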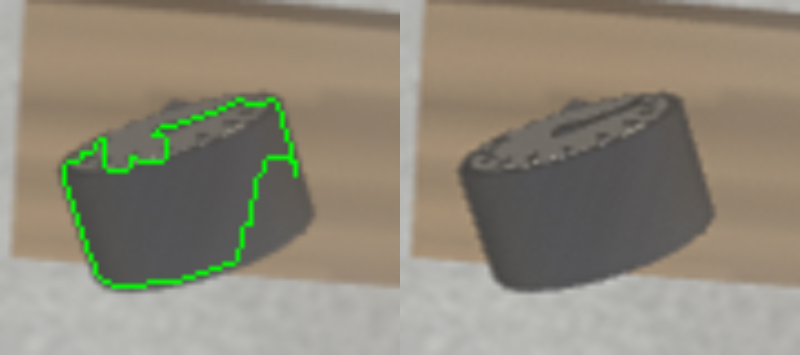

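Run:
```python
from h import *
np.set_printoptions(precision=1,suppress=True)
c=np.load("c1.npy",allow_pickle=True).item()
for z in (90,94):
    lf,lb,rf,rb=[plane("wrist",*p,z,c)[:2] for p in [(228.5,182.8),(236.4,209),(278.7,168.2),(285.7,192.9)]]
    print(lf,lb,rf,rb,(lf+lb+rf+rb)/4)
    for d in(lf-lb,rf-rb,rf-lf,rb-lb):print(np.linalg.norm(d),np.degrees(np.arctan2(d[1],d[0])))
```

```text
[ 525.1 -115.3] [ 501.6 -132.7] [ 557.9 -157.2] [ 536.6 -173.9] [ 530.3 -144.7]
29.2704398504146 36.48370361360022
27.059088573955872 38.10599268146795
53.23484131556117 -51.97018413193711
54.1053522855012 -49.63905257408209
[ 526.2 -115.2] [ 503.  -132.4] [ 558.5 -156.6] [ 537.5 -173.1] [ 531.3 -144.3]
28.87246349659391 36.48370361360014
26.6911789195943 38.10599268146804
52.51103230718055 -51.97018413193718
53.36970735037858 -49.63905257408206
```

```bash
python3 -m handwheel '[[1,[0.038,-0.03,0],-0.127],[1,[0.025,-0.034,0],-0.127],[1,[0.025,-0.036,0],-0.127],[1,[0.015,-0.04,0],-0.127],[1,[0.012,-0.044,0],-0.127],[1,[0.006,-0.044,0],-0.127],[1,[0.001,-0.044,0],-0.127],[1,[-0.004,-0.044,0],-0.127]]'; python3 -c "
from h import *
s=env.get_state();q=s['orientation'];psi=2*np.arctan2(q[2],q[1]);p=s['position'];print(p,q,np.degrees(psi))
d=np.array([536.5,238.4])-p[:2];print(d@[np.cos(psi),np.sin(psi)],d@[np.sin(psi),-np.cos(psi)])"
```

```text
time_s: 2.4
position: [401.0, 119.1, 231.4]
orientation: [-0.0, 0.768, 0.641, -0.0]
force: [-0.8, -0.2, 1.0]
finger_gap: 95.2
gripper_force: 0.0
[400.9583766  119.10298594 231.40816681] [-1.34204817e-04  7.67576568e-01  6.40957221e-01 -1.86486334e-04] 79.72647076932628
141.55791797816366 112.09221692302124
```

```bash
python3 -m handwheel '[[1,[0.0355,0.028,0],0],[1,[0.0355,0.028,0],0],[1,[0.0355,0.028,0],0],[1,[0.0355,0.028,0],0],[1,[0,0,0],0],[1,[0,0,0],0]]'
python3 - <<'E'
from h import *
s=env.get_state();print(s["position"],s["orientation"])
np.save("c2.npy",get_calibration("wrist"),allow_pickle=True);im=capture("wrist");cv2.imwrite("pics/w2.png",im)
b=cv2.resize(im[80:280,120:390],None,fx=2.9,fy=2.9,interpolation=cv2.INTER_CUBIC);cv2.imwrite("pics/w2c.png",b)
E
```

```text
time_s: 3.0
position: [538.6, 237.3, 230.6]
orientation: [-0.0, 0.769, 0.639, -0.001]
force: [0.2, 0.5, -0.7]
finger_gap: 94.9
gripper_force: 0.0
[538.60389693 237.33248728 230.56455544] [-2.51473413e-04  7.69266771e-01  6.38926478e-01 -1.23567104e-03]
```

View pics/w2c.png

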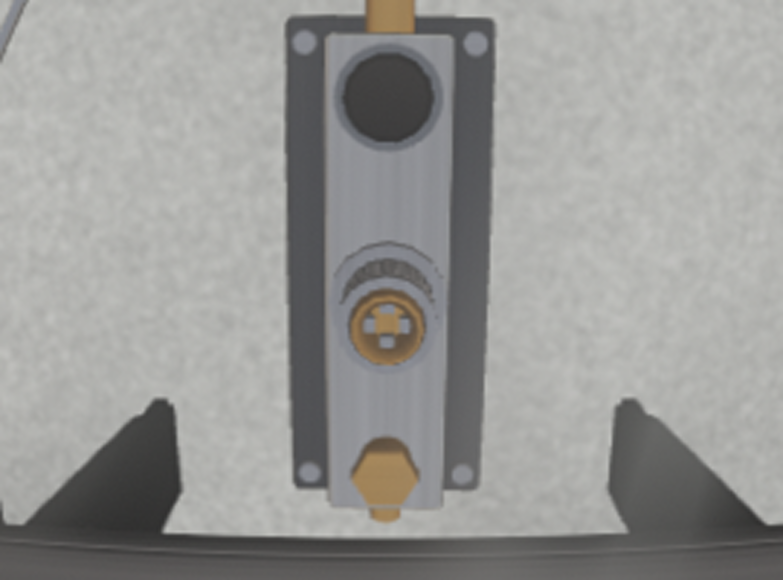

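The wrist view shows the mouth at wrist pixel (253.4,193.1), with the knob above it and the capped outlet below. The jaws line up across the bar.

Run:
```python
from h import *
np.set_printoptions(precision=1,suppress=True)
c=np.load("c2.npy",allow_pickle=True).item()
g=lambda x,y:(120+x/2.9,80+y/2.9)
w=ray("wrist",*g(387,328),c)
A,B=ray("scene",313,150.5),ray("side",247.5,245.5)
print(tri(w,A,B),tri(w,A),tri(w,B))
for z in(110,120,130):
    a=plane("wrist",*g(349,328),z,c);b=plane("wrist",*g(426,328),z,c);print(z,(a+b)/2,np.linalg.norm(a-b))
Q=[plane("wrist",*g(*p),12,c) for p in [(287,18),(494,18),(481,488),(293,488)]]
print(Q,sum(Q)/4);d=Q[0]-Q[3]+Q[1]-Q[2];print(np.degrees(np.arctan2(d[1],d[0])))
```

```text
(array([536.7, 236.7, 109.2]), [np.float64(1.9345791742738114), np.float64(1.6399694544984744), np.float64(1.4921104199298636)]) (array([537.8, 235.9, 111.6]), [np.float64(1.177992796779834), np.float64(1.1779927967800123)]) (array([536.2, 233.4, 104.4]), [np.float64(0.014772487596195554), np.float64(0.014772487596516896)])
110 [536.7 234.9 110. ] 25.428878362349902
120 [537.3 237.7 120. ] 24.499197058013614
130 [537.9 240.5 130. ] 23.56951575367754
[array([514., 350.,  12.]), array([600.5, 333.8,  12. ]), array([560.1, 120.6,  12. ]), array([471.1, 137. ,  12. ])] [536.4 235.3  12. ]
78.94833504983283
```

```bash
python3 -m handwheel '[[1,[-0.0015,-0.0013,0.04],0],[1,[0,0,0.04],0],[1,[0,0,0.035],0],[1,[0,0,0.016],0],[1,[0,0,0],0]]' && python3 -m handwheel '[[0.3,[0,0,0],0],[0.3,[0,0,0],0],[0.3,[0,0,0],0],[0.3,[0,0,0],0],[0.3,[0,0,0],0],[0.3,[0,0,0],0],[0.3,[0,0,0],0],[0.3,[0,0,0],0]]'
```

```text
time_s: 3.55
position: [534.6, 235.8, 98.5]
orientation: [-0.001, 0.769, 0.639, -0.002]
force: [0.4, -0.3, 0.5]
finger_gap: 94.9
gripper_force: 0.0
time_s: 4.35
position: [536.6, 237.5, 100.6]
orientation: [-0.0, 0.769, 0.64, -0.0]
force: [-0.3, -0.6, 0.9]
finger_gap: 36.5
gripper_force: 0.0
```

```bash
python3 -m handwheel '[[0.25,[0,0,0],0],[0.25,[0,0,0],0],[0.25,[0,0,0],0],[0.25,[0,0,0],0]]' && python3 -m handwheel '[[0.25,[0,0,0.002],0],[0.25,[0,0,0.002],0],[0.25,[0,0,0.002],0],[0.25,[0,0,0.002],0],[0.25,[0,0,0],0]]'
```

```text
time_s: 4.75
position: [536.5, 237.5, 100.6]
orientation: [-0.0, 0.769, 0.64, -0.0]
force: [-0.7, 0.9, 0.7]
finger_gap: 33.9
gripper_force: 30.0
time_s: 5.25
position: [536.3, 237.3, 91.6]
orientation: [-0.0, 0.769, 0.64, -0.0]
force: [2.0, 1.2, -6.8]
finger_gap: 33.7
gripper_force: 30.0
```

```bash
python3 -m handwheel '[[0.25,[0,0,0.0015],0],[0.25,[0,0,0],0],[0.25,[0,0,0],0]]' && python3 -m handwheel '[[0.8,[0,0,0],0],[0.8,[0,0,0],0],[0.8,[0,0,0],0],[0.8,[0,0,0],0],[0.8,[0,0,-0.03],0],[0.8,[0,0,-0.04],0],[0.8,[0,0,-0.04],0],[0.8,[0,0,-0.03],0]]'
python3 - <<'E'
from h import *
a=capture("side");
import time
print(env.get_state()["position"])
np.save("c3.npy",get_calibration("wrist"),allow_pickle=True);im=capture("wrist");cv2.imwrite("pics/w3.png",im);cv2.imwrite("pics/side3.png",a);d=capture("scene");cv2.imwrite("pics/scene3.png",d)
f=lambda i,x,y,w,h,W:cv2.resize(i[y:y+h,x:x+w],(W,400),interpolation=cv2.INTER_CUBIC)
cv2.imwrite("pics/c3.png",np.hstack([f(im,210,140,80,100,320),f(a,220,230,55,55,400)]))
E
```

```text
time_s: 5.55
position: [536.6, 237.4, 91.5]
orientation: [-0.0, 0.769, 0.64, -0.0]
force: [-0.6, -0.1, -0.4]
finger_gap: 33.7
gripper_force: 30.0
time_s: 6.35
position: [537.3, 237.7, 234.3]
orientation: [0.001, 0.769, 0.64, 0.001]
force: [-0.2, 0.2, -0.4]
finger_gap: 75.9
gripper_force: 0.0
[539.65365604 238.50654028 240.16206818]
```

View pics/c3.png

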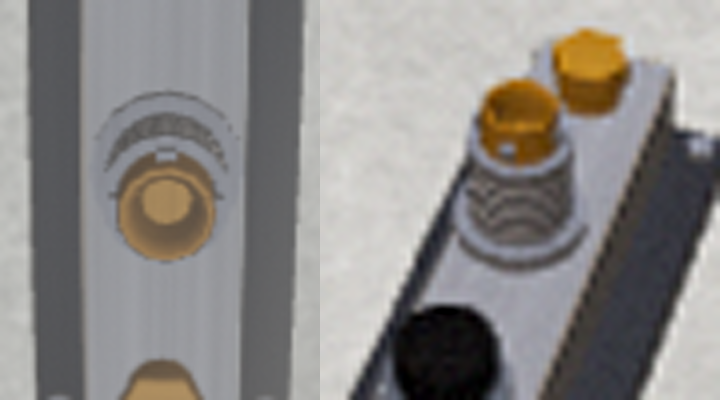

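The sleeve is back and holding: the brass tube shows and the dogs have cleared. Now I'll refine the mouth position.

Run:
```python
from h import *
np.set_printoptions(precision=1,suppress=True)
c=np.load("c3.npy",allow_pickle=True).item()
w=ray("wrist",251.5,193,c);B=ray("side",247.8,244.9)
print(tri(w,B),tri(w,B,ray("scene",313,150.5)));
for z in (110,115,120):print(plane("wrist",251.5,193,z,c),plane("side",247.8,244.9,z),plane("scene",313,150.5,z))
s=env.get_state();p=s["position"];q=s["orientation"];psi=2*np.arctan2(q[2],q[1]);d=np.array([530.8,-144.5])-p[:2]
print(p,np.degrees(psi),d@[np.cos(psi),np.sin(psi)],d@[np.sin(psi),-np.cos(psi)])
```

```text
(array([536.1, 233.4, 106.2]), [np.float64(0.5663787913461709), np.float64(0.5663787913461247)]) (array([536.8, 236.2, 110. ]), [np.float64(1.5548674168353398), np.float64(1.7267473988873745), np.float64(1.8347785140148687)])
[536.9 234.6 110. ] [535.1 237.1 110. ] [538.1 237.5 110. ]
[537.2 235.9 115. ] [534.5 242.4 115. ] [540.7 233.2 115. ]
[537.4 237.3 120. ] [533.9 247.6 120. ] [543.3 229.  120. ]
[538.2 238.  234.5] 79.51724574339836 -377.42558699692796 62.354525884662635
```

```bash
python3 -m handwheel '[[0.8,[-0.0472,0.0078,0],0],[0.8,[-0.0472,0.0078,0],0],[0.8,[-0.0472,0.0078,0],0],[0.8,[-0.0472,0.0078,0],0],[0.8,[-0.0472,0.0078,0],0],[0.8,[-0.0472,0.0078,0],0],[0.8,[-0.0472,0.0078,0],0],[0.8,[-0.0472,0.0078,0],0]]' && python3 -m handwheel '[[0.8,[0,0,0],-0.1405],[0.8,[0,0,0],-0.1405],[0.8,[0,0,0],-0.1405],[0.8,[0,0,0],-0.1405],[0.8,[0,0,0],-0.1405],[0.8,[0,0,0],-0.1405],[0.8,[0,0,0],0],[0.8,[0,0,0],0]]'
cat > d.py <<'E'
from h import *
import sys
s=env.get_state();p=s["position"];q=s["orientation"];psi=2*np.arctan2(q[2],q[1]);d=np.array([float(sys.argv[1]),float(sys.argv[2])])-p[:2]
print("t",s["time_s"],p.round(1),"psi",np.degrees(psi).round(1),"dx dy",d@[np.cos(psi),np.sin(psi)],d@[np.sin(psi),-np.cos(psi)])
E
python3 d.py 530.8 -144.5
python3 - <<'E'
from h import *
c=get_calibration("wrist");np.save("c4.npy",c,allow_pickle=True);im=capture("wrist");cv2.imwrite("pics/w4.png",im)
cv2.imwrite("pics/w4c.png",cv2.resize(im[110:270,150:360],None,fx=3.7,fy=3.7,interpolation=cv2.INTER_CUBIC))
E
```

```text
time_s: 7.3
position: [528.0, -146.8, 228.9]
orientation: [-0.001, 0.769, 0.64, -0.001]
force: [0.3, 0.4, 0.1]
finger_gap: 76.1
gripper_force: 0.0
time_s: 8.1
position: [528.7, -145.0, 229.6]
orientation: [-0.001, 0.441, 0.897, -0.0]
force: [-0.1, 0.1, -0.5]
finger_gap: 76.4
gripper_force: 0.0
t 8.1 [ 528.7 -145.   229.6] psi 127.6 dx dy -0.917822145662 1.9799039713605868
```

View pics/w4c.png

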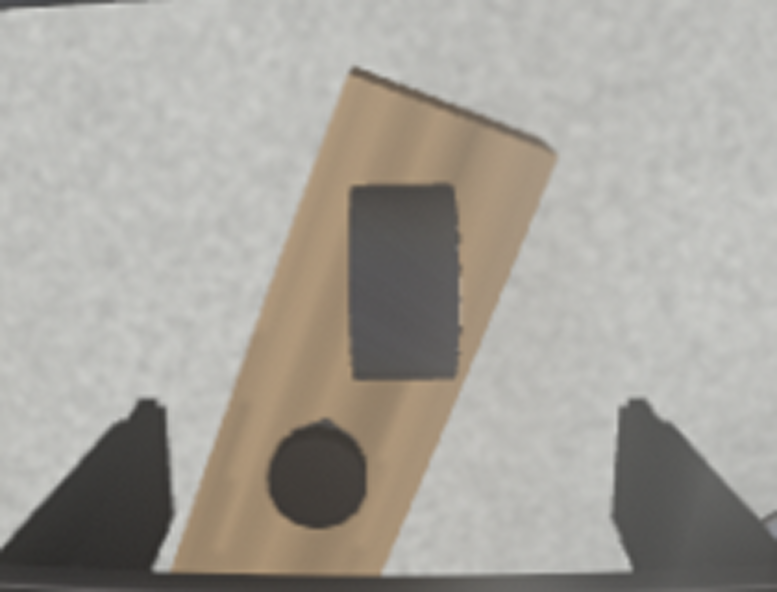

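The dial is square to the jaws. Its centre is at wrist pixel (259.2,186.2).

Run:
```python
from h import *
c=np.load("c4.npy",allow_pickle=True).item()
g=lambda x,y:(150+x/3.7,110+y/3.7)
for z in(90,96):
    T=plane("wrist",*g(404,185),z,c);B=plane("wrist",*g(404,379),z,c);print(z,T,B,(T+B)/2,np.linalg.norm(T-B))
```

```text
90 [ 515.61519714 -122.06523404   90.        ] [ 549.50902501 -165.70177228   90.        ] [ 532.56211108 -143.88350316   90.        ] 55.25340747288908
96 [ 514.95341648 -121.31722103   96.        ] [ 548.15268455 -164.0595497    96.        ] [ 531.55305052 -142.68838537   96.        ] 54.1211424563525
```

```bash
python3 -m handwheel '[[0.8,[-0.001,0.0028,0.04],0],[0.8,[0,0,0.04],0],[0.8,[0,0,0.04],0],[0.8,[0,0,0.0215],0],[0.8,[0,0,0],0],[0.8,[0,0,0],0]]' && python3 -m handwheel '[[0.2,[0,0,0],0],[0.2,[0,0,0],0],[0.2,[0,0,0],0],[0.2,[0,0,0],0],[0.2,[0,0,0],0],[0.2,[0,0,0],0],[0.2,[0,0,0],0],[0.2,[0,0,0],0]]'; python3 d.py 536.7 236.3
```

```text
time_s: 8.75
position: [532.2, -144.3, 89.8]
orientation: [-0.0, 0.44, 0.898, -0.0]
force: [0.9, -0.2, 0.3]
finger_gap: 75.5
gripper_force: 0.0
time_s: 9.55
position: [532.1, -144.3, 89.6]
orientation: [-0.0, 0.44, 0.898, -0.0]
force: [-0.3, 0.2, 0.8]
finger_gap: 28.1
gripper_force: 30.0
t 9.55 [ 532.1 -144.3   89.6] psi 127.8 dx dy 297.8037186118342 237.00800232579
```

```bash
python3 -m handwheel '[[0.2,[0,0,0],0],[0.2,[0,0,-0.01],0],[0.2,[0,0,-0.02],0],[0.2,[0,0,-0.03],0],[0.2,[0,0,-0.035],0],[0.2,[0,0,-0.03],0],[0.2,[0,0,-0.01],0],[0.2,[0,0,0],0]]' && python3 -m handwheel '[[0.2,[0.02,0.016,0],0],[0.2,[0.035,0.028,0],0],[0.2,[0.038,0.03,0],0],[0.2,[0.038,0.03,0],0],[0.2,[0.038,0.03,0],0],[0.2,[0.038,0.03,0],0],[0.2,[0.038,0.03,0],0],[0.2,[0.033,0.027,0],0]]' && python3 -m handwheel '[[0.2,[0.015,0.012,0],0],[0.2,[0.005,0.004,0],0],[0.2,[0,0,0],0],[0.2,[0,0,0],0],[0.2,[0,0,0],0],[0.2,[0,0,0],0]]'; python3 d.py 536.7 236.3
python3 - <<'E'
from h import *
a=capture("side");d=capture("scene");cv2.imwrite("pics/side5.png",a);cv2.imwrite("pics/scene5.png",d)
f=lambda i,x,y,w,h:cv2.resize(i[y:y+h,x:x+w],(400,500),interpolation=cv2.INTER_CUBIC)
cv2.imwrite("pics/c5.png",np.hstack([f(d,270,70,88,110),f(a,204,170,88,110)]))
E
```

```text
time_s: 10.35
position: [532.9, -144.6, 226.5]
orientation: [0.002, 0.44, 0.898, 0.0]
force: [0.9, -0.9, -3.2]
finger_gap: 28.2
gripper_force: 30.0
time_s: 11.15
position: [534.5, 212.8, 221.6]
orientation: [-0.002, 0.439, 0.898, -0.001]
force: [0.8, -0.1, -1.8]
finger_gap: 27.9
gripper_force: 30.0
time_s: 11.75
position: [536.8, 235.3, 224.6]
orientation: [0.0, 0.441, 0.898, -0.0]
force: [0.9, -0.1, -1.7]
finger_gap: 27.9
gripper_force: 30.0
t 11.75 [536.8 235.3 224.6] psi 127.7 dx dy 0.8498081026303399 0.5099478934657303
```

View pics/c5.png

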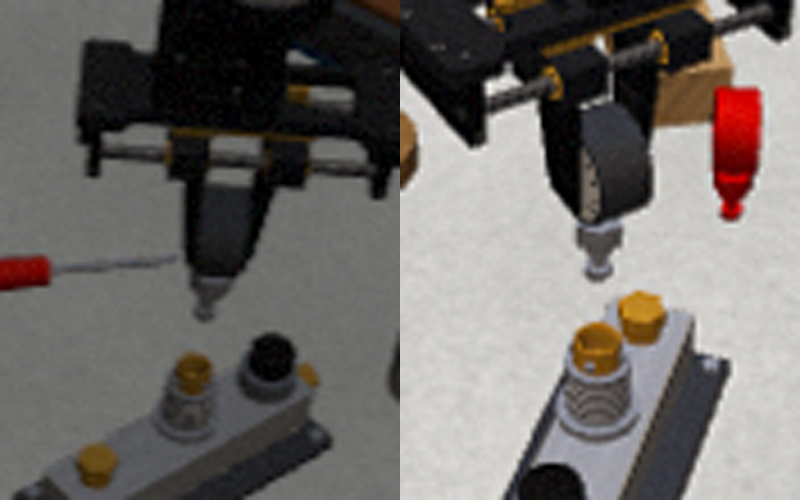

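The gauge hangs upright over the coupler. I'll compare tip and mouth in the same views, so that calibration bias cancels.

Run:
```python
from h import *
np.set_printoptions(precision=1,suppress=True)
print("tip",tri(ray("scene",314.9,140),ray("side",247.6,230.7)))
print("mouth",tri(ray("scene",312.7,149.8),ray("side",247.6,243.9)))
```

```text
tip (array([536.9, 237.4, 152.8]), [np.float64(1.1715654689872848), np.float64(1.171565468987345)])
mouth (array([536.3, 236.9, 112.5]), [np.float64(0.6671345120679391), np.float64(0.6671345120677186)])
```

```bash
python3 -m handwheel '[[0.2,[0,0,0.01],0],[0.2,[0,0,0.015],0],[0.2,[0,0,0.01],0],[0.2,[0,0,0],0],[0.2,[0,0,0],0]]' && python3 -m handwheel '[[0.2,[0,0,0.002],0],[0.2,[0,0,0.002],0],[0.2,[0,0,0.002],0],[0.2,[0,0,0.002],0],[0.2,[0,0,0],0],[0.2,[0,0,0],0]]'
```

```text
time_s: 12.35
position: [536.3, 236.4, 188.7]
orientation: [-0.001, 0.44, 0.898, -0.001]
force: [0.3, 0.0, -2.3]
finger_gap: 28.5
gripper_force: 30.0
time_s: 12.95
position: [536.6, 236.4, 181.6]
orientation: [-0.0, 0.44, 0.898, -0.0]
force: [-0.1, -0.5, -1.9]
finger_gap: 27.8
gripper_force: 30.0
```

```bash
python3 -m handwheel '[[0.2,[0,0,0.0015],0],[0.2,[0,0,0.0015],0],[0.2,[0,0,0],0]]'
```

```text
time_s: 13.25
position: [536.5, 236.4, 178.3]
orientation: [-0.0, 0.44, 0.898, -0.0]
force: [-0.3, -0.7, -1.8]
finger_gap: 27.6
gripper_force: 30.0
```

```bash
for i in 1; do python3 -m handwheel '[[0.2,[0,0,0.001],0],[0.2,[0,0,0.001],0],[0.2,[0,0,0.001],0],[0.2,[0,0,0],0]]'; done
```

```text
time_s: 13.65
position: [536.7, 236.3, 175.7]
orientation: [0.0, 0.44, 0.898, -0.0]
force: [-0.2, -0.7, -1.0]
finger_gap: 27.8
gripper_force: 30.0
```

```bash
python3 -m handwheel '[[0.2,[0,0,0.001],0],[0.2,[0,0,0.001],0],[0.2,[0,0,0.001],0],[0.2,[0,0,0],0]]'
```

```text
time_s: 14.05
position: [536.6, 236.2, 172.3]
orientation: [0.0, 0.44, 0.898, -0.0]
force: [0.7, -1.5, -2.3]
finger_gap: 28.4
gripper_force: 30.0
```

```bash
python3 -m handwheel '[[0.2,[0,0,0.001],0],[0.2,[0,0,0.001],0],[0.2,[0,0,0],0]]'
```

```text
time_s: 14.35
position: [536.6, 236.4, 170.4]
orientation: [0.0, 0.44, 0.898, -0.0]
force: [0.8, -1.5, -1.7]
finger_gap: 27.9
gripper_force: 30.0
```

```bash
python3 -m handwheel '[[0.2,[0,0,0.001],0],[0.2,[0,0,0.001],0],[0.2,[0,0,0],0]]'
```

```text
time_s: 14.65
position: [536.7, 236.4, 168.6]
orientation: [0.0, 0.44, 0.898, -0.0]
force: [0.3, -0.9, -0.8]
finger_gap: 27.5
gripper_force: 30.0
```

```bash
python3 -m handwheel '[[0.2,[0,0,0.001],0],[0.2,[0,0,0],0]]'
```

```text
time_s: 14.85
position: [536.9, 236.7, 168.5]
orientation: [0.0, 0.44, 0.898, 0.0]
force: [-0.1, -1.5, 3.0]
finger_gap: 27.8
gripper_force: 30.0
```

```bash
python3 -m handwheel '[[0.2,[0,0,0.001],0],[0.2,[0,0,0],0]]'
```

```text
time_s: 15.05
position: [537.2, 237.0, 168.4]
orientation: [0.0, 0.44, 0.898, 0.001]
force: [-1.0, -0.9, 6.8]
finger_gap: 28.2
gripper_force: 30.0
```

```bash
python3 -m handwheel '[[0.2,[0,0,0.001],0],[0.2,[0,0,0],0]]'
```

```text
time_s: 15.25
position: [537.7, 237.2, 168.4]
orientation: [0.001, 0.44, 0.898, 0.001]
force: [-1.2, -1.9, 8.6]
finger_gap: 27.7
gripper_force: 30.0
```

```bash
python3 -m handwheel '[[0.2,[0,0,0.001],0],[0.2,[0,0,0],0]]'
```

```text
time_s: 15.45
position: [538.3, 237.4, 168.3]
orientation: [0.002, 0.44, 0.898, 0.002]
force: [-1.0, 0.0, 11.0]
finger_gap: 27.7
gripper_force: 30.0
```

```bash
python3 -m handwheel '[[0.2,[0,0,0.001],0],[0.2,[0,0,0],0],[0.2,[0,0,0],0]]'
```

```text
time_s: 15.75
position: [538.8, 237.6, 168.2]
orientation: [0.002, 0.44, 0.898, 0.003]
force: [-1.3, -0.9, 13.7]
finger_gap: 28.2
gripper_force: 30.0
```

```bash
python3 -m handwheel '[[0.2,[0,0,0.001],0],[0.2,[0,0,0],0],[0.2,[0,0,0],0]]'
```

```text
time_s: 16.05
position: [539.0, 237.6, 167.6]
orientation: [0.002, 0.44, 0.898, 0.003]
force: [-2.6, -1.1, 14.6]
finger_gap: 28.0
gripper_force: 30.0
```

```bash
python3 -m handwheel '[[0.2,[0,0,0.001],0],[0.2,[0,0,0],0],[0.2,[0,0,0],0]]'
```

```text
time_s: 16.35
position: [539.1, 237.7, 166.7]
orientation: [0.002, 0.44, 0.898, 0.003]
force: [-1.3, -1.9, 15.6]
finger_gap: 27.7
gripper_force: 30.0
```

```bash
python3 -m handwheel '[[0.2,[0,0,0.001],0],[0.2,[0,0,0],0],[0.2,[0,0,0],0]]'
```

```text
time_s: 16.65
position: [539.2, 237.7, 165.8]
orientation: [0.003, 0.44, 0.898, 0.003]
force: [-1.4, -1.0, 13.6]
finger_gap: 28.1
gripper_force: 30.0
```

```bash
python3 -m handwheel '[[0.2,[0,0,0.001],0],[0.2,[0,0,0],0],[0.2,[0,0,0.001],0],[0.2,[0,0,0],0],[0.2,[0,0,0.001],0],[0.2,[0,0,0],0]]'
```

```text
time_s: 17.25
position: [539.1, 237.6, 162.2]
orientation: [0.002, 0.44, 0.898, 0.003]
force: [-0.8, -0.9, 13.4]
finger_gap: 28.0
gripper_force: 30.0
```

```bash
python3 -m handwheel '[[0.2,[0,0,0.001],0],[0.2,[0,0,0],0],[0.2,[0,0,0],0]]'
```

```text
time_s: 17.55
position: [539.1, 237.6, 161.0]
orientation: [0.002, 0.44, 0.898, 0.003]
force: [-0.8, -0.3, 11.6]
finger_gap: 27.6
gripper_force: 30.0
```

```bash
python3 -m handwheel '[[0.2,[0,0,0.0007],0],[0.2,[0,0,0],0],[0.2,[0,0,0],0]]'
```

```text
time_s: 17.85
position: [539.2, 237.6, 160.3]
orientation: [0.003, 0.44, 0.898, 0.003]
force: [-0.2, -0.2, 10.8]
finger_gap: 27.8
gripper_force: 30.0
```

Run:
```python
from h import *
a=capture("side");cv2.imwrite("pics/side6.png",a)
g=lambda n:cv2.imread(f"pics/{n}.png").astype(int)
R=np.s_[255:275,232:262]
for n in("side0","side3","side5"):
    print(n,[round(min(np.abs(np.roll(g(n),(dy,dx),(0,1))[R]-a.astype(int)[R]).mean() for dx in(-2,-1,0,1,2)),1) for dy in(-1,0,1)])
```

```text
side0 [np.float64(23.1), np.float64(14.7), np.float64(20.2)]
side3 [np.float64(20.1), np.float64(16.9), np.float64(22.8)]
side5 [np.float64(19.5), np.float64(16.2), np.float64(22.3)]
```

Run:
```python
from h import *
f=lambda n:cv2.resize(cv2.imread(f"pics/{n}.png")[225:285,220:275],(265,290),interpolation=cv2.INTER_CUBIC)
cv2.imwrite("pics/c6.png",np.hstack([f("side0"),f("side3"),f("side6")]))
```

```text
(no output)
```

View pics/c6.png

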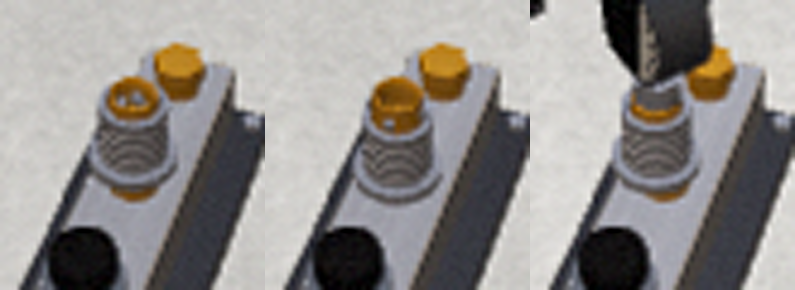

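The right panel shows the sleeve forward again, with brass visible under the flange and the plug home. I'll relax the load and then release.

```bash
python3 -m handwheel '[[0.2,[0,0,-0.002],0],[0.2,[0,0,-0.002],0],[0.2,[0,0,0],0],[0.2,[0,0,0],0]]'
```

```text
time_s: 18.3
position: [537.1, 236.9, 160.5]
orientation: [0.0, 0.44, 0.898, 0.001]
force: [2.0, 1.9, 5.5]
finger_gap: 28.1
gripper_force: 30.0
```

```bash
python3 -m handwheel '[[0.2,[0,0,-0.001],0],[0.2,[0,0,0],0],[0.2,[0,0,0],0]]'
```

```text
time_s: 18.6
position: [536.5, 236.5, 160.7]
orientation: [-0.0, 0.44, 0.898, -0.0]
force: [1.8, 1.3, 2.8]
finger_gap: 27.9
gripper_force: 30.0
```

```bash
python3 -m handwheel '[[0.2,[0,0,-0.001],0],[0.2,[0,0,-0.001],0],[0.2,[0,0,0],0],[0.2,[0,0,0],0]]' && python3 -m handwheel '[[0.7,[0,0,0],0],[0.7,[0,0,0],0],[0.7,[0,0,0],0],[0.7,[0,0,0],0],[0.7,[0,0,0],0],[0.7,[0,0,0],0]]' && python3 -m handwheel '[[0.7,[0,0,-0.02],0],[0.7,[0,0,-0.04],0],[0.7,[0,0,-0.04],0],[0.7,[0,0,-0.04],0],[0.7,[0,0,0],0],[0.7,[0,0,0],0],[0.7,[0,0,0],0]]'
python3 - <<'E'
from h import *
np.set_printoptions(precision=1,suppress=True)
a=capture("side");d=capture("scene");cv2.imwrite("pics/side7.png",a);cv2.imwrite("pics/scene7.png",d)
R=np.s_[255:275,232:262]
for n in("side0","side3","side6"):
    g=cv2.imread(f"pics/{n}.png").astype(int);print(n,np.abs(g[R]-a.astype(int)[R]).mean())
for n,i,(x,y,w,h) in(("side",a,(225,190,50,60)),("scene",d,(285,100,60,55))):
    s=i[y:y+h,x:x+w].astype(int);m=((s.max(2)<75)&(s.max(2)-s.min(2)<20)).astype(np.uint8)
    k,l,st,ce=cv2.connectedComponentsWithStats(m);print(n,[(st[j]+[x,y,0,0,0],ce[j]+[x,y]) for j in range(1,k) if st[j,4]>40])
E
```

```text
time_s: 19.0
position: [536.3, 236.3, 162.6]
orientation: [-0.0, 0.44, 0.898, -0.0]
force: [1.2, 1.0, 1.1]
finger_gap: 27.9
gripper_force: 30.0
time_s: 19.6
position: [536.6, 236.4, 162.9]
orientation: [-0.0, 0.44, 0.898, -0.0]
force: [0.3, 0.1, -0.2]
finger_gap: 65.7
gripper_force: 0.0
time_s: 20.3
position: [536.0, 236.2, 301.3]
orientation: [-0.001, 0.44, 0.898, -0.001]
force: [-0.1, -0.3, -0.5]
finger_gap: 66.7
gripper_force: 0.0
side0 5.851666666666667
side3 13.855
side6 13.109444444444444
side [(array([237, 215,  22,  27, 287]), array([249.8, 226.8]))]
scene [(array([307, 127,  15,  28, 253]), array([314.5, 139.2])), (array([322, 143,  13,  12, 130]), array([328.5, 149.2]))]
```

```bash
python3 -m handwheel '[[0.7,[0,0,0],0],[0.7,[0,0,0],0],[0.7,[0,0,0],0]]'; python3 -c "
from workcell import env
print(env.hand_in())"
```

```text
time_s: 20.7
position: [536.5, 236.4, 302.4]
orientation: [-0.0, 0.44, 0.898, -0.0]
force: [0.2, 0.3, -0.4]
finger_gap: 66.4
gripper_force: 0.0
the job is handed in; nothing more can be done
None
```

The job is handed in at 20.7 s: after release, the camera images showed the small dark gauge still in the coupler with the sleeve forward, wrist force on the press stayed below about 16 N, and no verdict was returned.

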